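Turn the spot plate face down on the draining board

TASK

The rinsed white spot plate lies wells up on the worktop. Push it up against the front edge of the blue draining board, raise it by its lug and tip it over that edge, so that it lies wells down on the board, then push it fully home, flush against the white stops at the back, with its lug in the gap between them. Leave the other things on the worktop undisturbed.

Things in the scene. Friction and masses are not known exactly. Their poses are not given: they have to be found in the camera images.
- spot_plate: white spot plate, 3 by 4 wells in its top face, grey patch below; loose, 0.2 kg; 100 (x) by 124 (y) by 16 mm (z) and a grip lug in the middle of its -x side. Origin: centre of the underside; z points out of the wells face. The upper 8 mm (rim) is upright; below it the sides are bevelled inward at 45 degrees. Starts 20 to 70 mm in front of the board, lug away from it, turned up to 0.25 rad
- drain_board: blue fixed board, 150 (x) by 200 mm (y), deck 20 mm high, no side walls. Origin: centre of the underside; +x points from front to back stops. Front: upright face at x = -75 mm. With the plate's edge at the foot of this face, swinging the lug up and over in an arc stands the plate against the face; past upright it lies over onto the deck, overhanging the front by about 20 mm
- front_edge (a point): middle of the top of the board's front face, 20 mm above the worktop; axes as the board
- back_stop (a point): point at deck height (20 mm) midway between the two white stops, in line with their faces, 140 mm behind the front face; each stop is 10 mm thick, 65 mm wide and rises 20 mm above the deck; the gap between them is 70 mm. Axes as the board
- timer: bystander: small digital timer, 60x66x18 mm, origin under its centre
- petri: bystander: petri dish, 56 mm across, 14 mm high, origin under its centre
- vial: bystander: glass vial with black cap, 27 mm across, 60 mm high, origin under its centre
- tube_rack: bystander: blue tube rack, 77x100x54 mm, origin under its centre
- tip_box_a: bystander: pipette tip box with blue lower part, 75x118x88 mm, origin under its centre
- media_bottle: bystander: small white bottle, 56x56x114 mm, origin under its centre
- plate_lug (a point): grip point of the plate's lug: on its middle line, 9 mm above the plate's underside, 18 mm out from the rim; the lug is 30 mm wide (y), 14 mm thick, and sticks out 30 mm. Gripped lightly (about 6 N) across its width with fingers pointing down, the plate swings freely about the grip as the lug is raised; gripped hard it turns with the fingers. Axes as the plate

How it is judged:
By the outcome, as a careful person would: the job done as asked, in the order asked, and still so for the second after the job is handed in, with the robot touching nothing.
It also fails if it takes over 64 s, if anything falls off the work surface, if the arm or the gripper's body presses on something with over 40 N, if the wrist force passes 120 N, or if a joint passes its speed limit or range.

ROBOT

A 6-joint arm with a two-finger parallel gripper is mounted at the origin on a cart in front of the work surface, level with it; the furniture and walls round the work are solid. World frame = base frame: x ahead of the robot, y to its left, z up, the work surface at z = 0. Lengths are in m, angles in rad, forces in N, time in s.
With the tool pointing down it reaches from about 0.425 to 1.125 m from the base axis. Payload 14.9 kg.
Tool frame: the origin (TCP) lies on the mounting face of the last link; the fingertips stand 191 mm ahead of it and the grasp point (between the pads) lies 172 mm ahead of it; z points along the fingers, y is the line along which they close (so a half turn about z gives the same grasp; the last joint's range is limited). The gripper opens to 91 mm and grips with 3 to 60 N. Pads are 32 mm wide; open, the fingers measure 118 mm over their backs; the gripper's body (76 mm by 178 mm) begins 60 mm behind the grasp point.
Start: joints at [-1.209, 0.379, 1.734, -0, 1.028, -0.033], TCP at [0.269, -0.646, 0.405] pointing down, gripper open.
Joint ranges: [-2.77, 2.77], [-0.74, 2.19], [0, 2.66], [-1.06, 4.2], [0.31, 2.87], [-3.08, 3.08]. Speed limits (rad/s): [1.89, 1.89, 2.39, 3.14, 3.14, 3.14].

INTERFACE

Orientations are given as a rotation vector (axis times angle).
In Python, from workcell import ctrl gives the robot as it stands.
- The arm moves only by the shell command python3 -m handwheel 'ROWS' [FORCE]. ROWS is JSON, a list of rows, each a list of 7 numbers: the finger opening in mm, from 0 to 91.2, then the shift along the world's x, y, z in units of 40 mm (1.0 is 40 mm), then the turn, a rotation vector about the world's x, y, z in units of 6 degrees (1.0 is 6 degrees). In form: [[gripper, tx, ty, tz, rx, ry, rz], ...]. A call has exactly 5 rows; each row is the pose to reach, as a shift and turn from the pose commanded when the call began; what a row does not reach only later rows make up. A row lasts 1/12 s, in which the tool goes at most 41.7 mm and 7.16 degrees, less where a joint would pass 70% of its speed; a pose out of reach is approached as far as the arm can. A call with a gripper value outside its range is refused whole. The fingers move at their own pace and stop on an object; FORCE is the grip in N (left out, the last holds). Time passes only in rows, so rows that repeat a pose let the fingers close, or fill a call up. It gives the time, the measured TCP pose, the force, the opening and the grip force at its end, in the units of the state.
- ctrl.state(): the state, without advancing time (a new reading comes with each control period).
- ctrl.grab_frame(name): name is "scene" or "top" or "wrist"; returns the picture (420x560x3 uint8, blue, green, red); there is no depth.
- ctrl.camera_params(name): a dict with "fx", "fy", "cx", "cy" (pixels), "extrinsics" (4x4, takes a point from world to camera coordinates). Camera axes: x right, y up, looking along -z (the intrinsics and any distortion apply to the point x, -y, -z); pixel columns grow to the right and rows downward; lengths in m; the calibration is good to about 2 mm. The wrist camera is an equidistant fisheye: a pixel r from the principal point sees the ray r / f radians off the axis. A picture is of the moment at which its call begins: read the wrist's pose just before it. camera_params takes no time and is no camera call; for the wrist camera it gives the pose at the moment of the call.
- ctrl.close_job(): hands the job in; it is judged then, once.
The state is a dict: "time_s": time; "joint_positions": joint angles; "qd": joint speeds; "joint_torque": joint torques, N m; "tcp_pos": TCP position; "orientation": TCP orientation; "contact_force": force on the tool from outside, world axes, zero at the start; "ft_torque": the same for the moment, N m; "opening": opening from 0.0 (shut) to 1.0 (fully open); "finger_force": force on a finger pad.
Only numpy, scipy, OpenCV 4.12 (cv2) and the standard library are available. Lean on these libraries where they do the work, as an engineer would, in place of code of your own. Each camera call takes 0.05 s, during which the arm holds its last target. There are 200 camera calls.

## Working session

There is one attempt and no reset: what is moved stays moved. The work goes in short steps, Python scripts to look and compute and a shell command to move; the robot and the scene stay as the last step left them, time stands still between calls to the robot, and variables do not carry over. Pictures are saved under pics/ and viewed, at most 13 in all, crops included, and the job is handed in when it is done.

```bash
ls; mkdir -p pics; python3 - <<'E'
from workcell import ctrl
import cv2
for n in("scene","top"):
    cv2.imwrite(f"pics/{n}0.png",ctrl.grab_frame(n))
    print(n,ctrl.camera_params(n))
print(ctrl.state())
E
```

```text
pics
scene {'fx': 456.49760096115443, 'fy': 456.49760096115443, 'cx': 286.9284849241551, 'cy': 211.9018659800495, 'extrinsics': array([[ 0.73910967, -0.67355948,  0.0058762 , -0.4810523 ],
       [ 0.26954247,  0.30374643,  0.91382983, -0.16098636],
       [-0.61730362, -0.67383658,  0.40605481, -1.02034734],
       [ 0.        ,  0.        ,  0.        ,  1.        ]])}
top {'fx': 414.36322674824163, 'fy': 414.36322674824163, 'cx': 283.07135142312353, 'cy': 211.78161418526915, 'extrinsics': array([[-2.99319395e-04, -9.99854139e-01, -1.70766049e-02,
        -7.21898236e-02],
       [ 9.90703230e-01, -2.61960374e-03,  1.36015617e-01,
        -5.75183118e-01],
       [-1.36040512e-01, -1.68771355e-02,  9.90559509e-01,
        -1.21042692e+00],
       [ 0.00000000e+00,  0.00000000e+00,  0.00000000e+00,
         1.00000000e+00]])}
{'time_s': 0.1, 'joint_positions': array([-1.20934564e+00,  3.79362247e-01,  1.73469001e+00, -6.02348246e-06,
        1.02848012e+00, -3.32975189e-02]), 'qd': array([ 0.00386916, -0.00234485, -0.0020655 , -0.00072582,  0.00021612,
        0.00115639]), 'joint_torque': array([-6.43613112e-04, -7.65033603e+01, -4.35291553e+01,  6.51123212e-02,
        3.97828699e-02, -3.67152359e-05]), 'tcp_pos': array([ 0.26914499, -0.64602417,  0.40416551]), 'orientation': array([-3.07968902e+00, -6.15874066e-01,  2.49030172e-04]), 'contact_force': array([-0.99624355, -0.78106547, -0.26209395]), 'ft_torque': array([ 0.02018863,  0.00316098, -0.00020237]), 'finger_force': 0.0, 'opening': 0.9974854687680969}
```

View pics/top0.png

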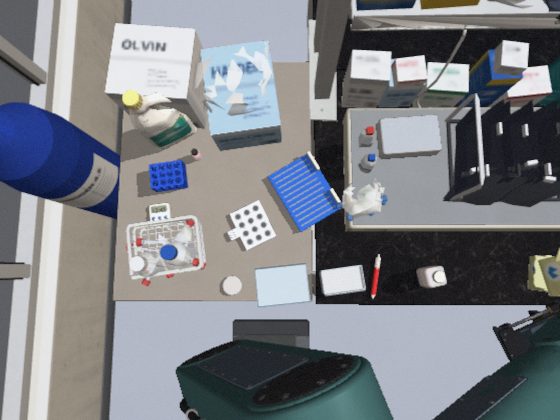

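View pics/scene0.png

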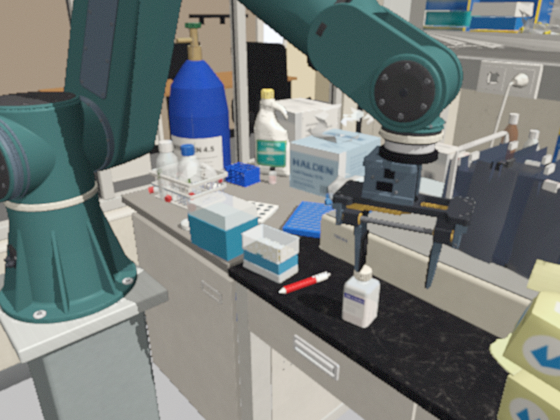

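The top view shows the plate near (251,225) with its lug at (235,234), and the blue board near (305,193) with its stops up-right. The tip box is at (283,285) and the petri dish at (232,286). I'll zoom in to get precise corners.

```bash
python3 - <<'E'
import cv2
a=cv2.imread("pics/top0.png")[140:260,210:370]
cv2.imwrite("pics/c0.png",cv2.resize(a,None,fx=5,fy=5,interpolation=cv2.INTER_CUBIC))
E
```

```text
(no output)
```

View pics/c0.png

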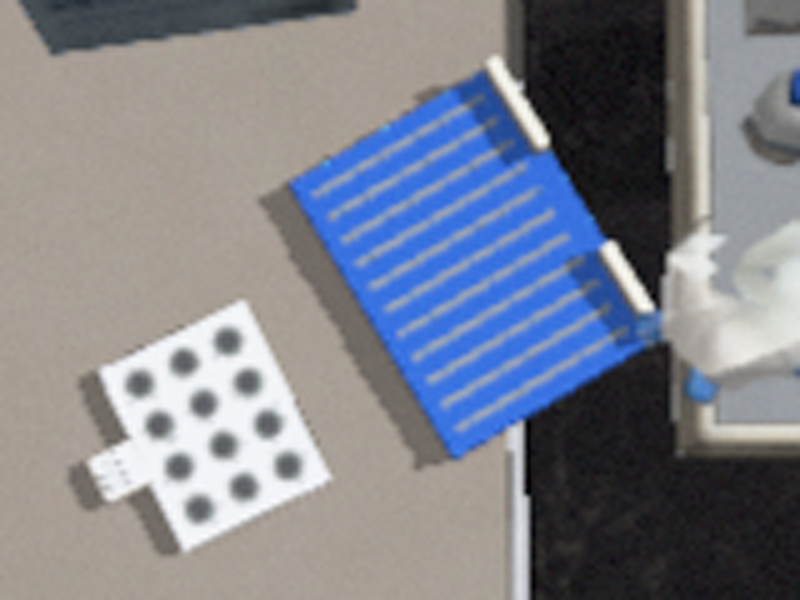

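The crop shows plate rim corners at (245,300), (330,477), (184,551) and (100,370). The lug's outer end is at (90,460)–(107,500). The board's front top edge runs (290,185)–(456,458), and the stops are at (490,60)–(545,150) and (607,243)–(655,310).

```bash
cat > h.py <<'E'
import numpy as np, cv2
from workcell import ctrl
from scipy.spatial.transform import Rotation as R
def px2w(uv,z,name="top"):
    p=ctrl.camera_params(name);E=p["extrinsics"];Rm=E[:3,:3];t=E[:3,3]
    uv=np.atleast_2d(uv).astype(float)
    d=np.c_[(uv[:,0]-p["cx"])/p["fx"],-(uv[:,1]-p["cy"])/p["fy"],-np.ones(len(uv))]@Rm
    c=-Rm.T@t
    return c+d*((z-c[2])/d[:,2])[:,None]
def crop(uv,off=(210,140),s=5): return (np.array(uv)+.5)/s-.5+np.array(off)
def fit(body,w):
    b=body-body.mean(0);v=w[:,:2]-w[:,:2].mean(0)
    a=np.arctan2((b[:,0]*v[:,1]-b[:,1]*v[:,0]).sum(),(b*v).sum())
    Rm=np.array([[np.cos(a),-np.sin(a)],[np.sin(a),np.cos(a)]])
    t=w[:,:2].mean(0)-Rm@body.mean(0)
    return t,a,np.linalg.norm(body@Rm.T+t-w[:,:2],axis=1)
def grasp():
    s=ctrl.state();r=R.from_rotvec(s["orientation"])
    return s["tcp_pos"]+r.apply([0,0,.172]),r.as_matrix(),s
E
python3 - <<'E'
from h import *
np.set_printoptions(precision=4,suppress=True)
w=px2w(crop([(245,300),(330,477),(184,551),(100,370)]),.016)
t,a,e=fit(np.array([[.05,.062],[.05,-.062],[-.05,-.062],[-.05,.062]]),w);print("plate",t,a,e)
u=np.array([np.cos(a),np.sin(a)]);print("lug",t-u*.068)
w=px2w(crop([(290,185),(456,458)]),.02)
w2=px2w(crop([(490,60),(545,150),(607,243),(655,310)]),.04)
print(w,w2)
tb,ab,e=fit(np.array([[-.075,.1],[-.075,-.1]]),w);print("board",tb,ab,e)
tb,ab,e=fit(np.array([[-.075,.1],[-.075,-.1],[.07,.1],[.07,.035],[.07,-.035],[.07,-.1]]),np.r_[w,w2]);print("board",tb,ab,e)
# plate in board frame
c,s=np.cos(ab),np.sin(ab);print("plate in board",np.array([[c,s],[-s,c]])@(t-tb),a-ab)
print(grasp()[0],"\n",grasp()[1])
E
```

```text
plate [0.5395 0.0209] -1.118086228869402 [0.0008 0.0018 0.0001 0.0013]
lug [0.5098 0.082 ]
[[ 0.6878 -0.0248  0.02  ]
 [ 0.5179 -0.1266  0.02  ]] [[ 0.7612 -0.1484  0.04  ]
 [ 0.7044 -0.1815  0.04  ]
 [ 0.6466 -0.2183  0.04  ]
 [ 0.6054 -0.2465  0.04  ]]
board [ 0.6414 -0.14  ] -1.031001433807006 [0.001 0.001]
board [ 0.6425 -0.1392] -1.0171682240173237 [0.002  0.0015 0.0039 0.0048 0.0031 0.0122]
plate in board [-0.1903 -0.0034] -0.10091800485207836
[ 0.2691 -0.6459  0.2322] 
 [[ 0.9231  0.3846 -0.0003]
 [ 0.3846 -0.9231  0.0009]
 [ 0.     -0.0009 -1.    ]]
```

```bash

python3 -m handwheel '[[91,0.3,0.91,0,0,0,0.78],[91,0.6,1.82,0,0,0,1.56],[91,0.9,2.73,0,0,0,2.34],[91,1.2,3.64,0,0,0,3.12],[91,1.5,4.55,0,0,0,3.9]]' 6
python3 -m handwheel '[[91,0.3,0.91,0,0,0,0.78],[91,0.6,1.82,0,0,0,1.56],[91,0.9,2.73,0,0,0,2.34],[91,1.2,3.64,0,0,0,3.12],[91,1.5,4.55,0,0,0,3.9]]'
python3 -m handwheel '[[91,0.3,0.91,0,0,0,0.78],[91,0.6,1.82,0,0,0,1.56],[91,0.9,2.73,0,0,0,2.34],[91,1.2,3.64,0,0,0,3.12],[91,1.5,4.55,0,0,0,3.9]]'
python3 -m handwheel '[[91,0.3,0.91,0,0,0,0.78],[91,0.6,1.82,0,0,0,1.56],[91,0.9,2.73,0,0,0,2.34],[91,1.2,3.64,0,0,0,3.12],[91,1.5,4.55,0,0,0,3.9]]'
python3 -m handwheel '[[91,0,0,0,0,0,0],[91,0,0,0,0,0,0],[91,0,0,0,0,0,0],[91,0,0,0,0,0,0],[91,0,0,0,0,0,0]]'
python3 - <<'E'
from h import *
np.set_printoptions(precision=4,suppress=True)
g,m,s=grasp();print(g,m,s["joint_positions"],s["time_s"])
p=ctrl.camera_params("wrist");print(p)
cv2.imwrite("pics/w1.png",ctrl.grab_frame("wrist"))
E
```

```text
time_s: 0.52
tcp_pos: [0.3293, -0.4624, 0.4043]
orientation: [-2.889, -1.233, 0.0]
contact_force: [1.2, 0.6, 1.6]
opening: 0.998
finger_force: 0.0
time_s: 0.93
tcp_pos: [0.3892, -0.2804, 0.4046]
orientation: [-2.579, -1.794, 0.0]
contact_force: [0.7, 0.2, 0.8]
opening: 1.002
finger_force: 0.0
time_s: 1.35
tcp_pos: [0.4492, -0.0983, 0.4048]
orientation: [2.162, 2.28, 0.0]
contact_force: [0.9, -0.5, -0.3]
opening: 0.997
finger_force: 0.0
time_s: 1.77
tcp_pos: [0.5093, 0.0839, 0.4047]
orientation: [-1.654, -2.671, 0.0]
contact_force: [0.1, -1.1, 0.1]
opening: 0.997
finger_force: 0.0
time_s: 2.18
tcp_pos: [0.509, 0.0808, 0.4047]
orientation: [-1.662, -2.666, 0.0]
contact_force: [0.7, -0.5, 0.8]
opening: 1.0
finger_force: 0.0
[0.5089 0.0808 0.2327] [[-0.44    0.898  -0.0002]
 [ 0.898   0.44   -0.0001]
 [ 0.     -0.0002 -1.    ]] [ 0.1122  0.0856  2.1044 -0.0001  0.9518 -0.3434] 2.1833
{'fx': 325.19226210127806, 'fy': 325.19226210127806, 'cx': 282.3922443261711, 'cy': 207.46812612342381, 'extrinsics': array([[ 0.8978,  0.4404, -0.0002, -0.4933],
       [-0.4224,  0.861 , -0.2833,  0.1776],
       [-0.1245,  0.2544,  0.959 , -0.3503],
       [ 0.    ,  0.    ,  0.    ,  1.    ]])}
```

View pics/w1.png

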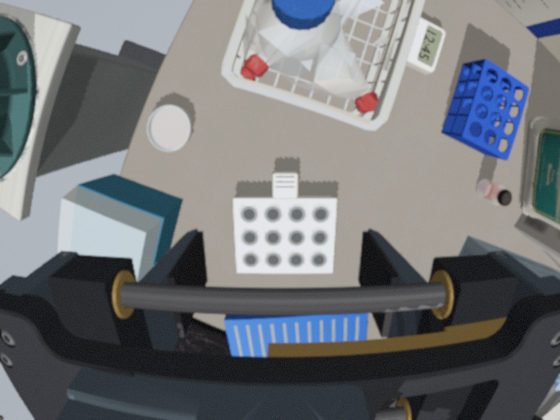

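The wrist view shows the lug at (286,184), midway between the fingers, and plate corners at (235,198), (337,198), (334,274) and (236,272). The basket rim corner is near (378,128). I'll check these numerically.

```bash
cat >> h.py <<'E'
def wr2w(uv,z,p=None):
    p=p or ctrl.camera_params("wrist");E=p["extrinsics"];c=-E[:3,:3].T@E[:3,3]
    d=(np.atleast_2d(uv)-[p["cx"],p["cy"]])/p["fx"];th=np.linalg.norm(d,axis=1)
    k=np.sin(th)/th;r=np.c_[d[:,0]*k,-d[:,1]*k,-np.cos(th)]@E[:3,:3]
    return c+r*((z-c[2])/r[:,2])[:,None]
E
python3 - <<'E'
from h import *
np.set_printoptions(precision=4,suppress=True)
w=wr2w([(337,198),(235,198),(236,273),(334,274)],.016)
B=np.array([[-.05,.062],[-.05,-.062],[.05,-.062],[.05,.062]])
t,a,e=fit(B,w);print("plate",t,a,e,"lug",t-.068*np.array([np.cos(a),np.sin(a)]))
print("lug end",wr2w([(274,174),(298,173)],.014))
print("board front",wr2w([(227,318),(366,314)],.02))
for z in(.05,.08):print("basket",wr2w([(378,128),(225,75)],z))
E
```

```text
plate [0.5429 0.0223] -1.1220779623587358 [0.0016 0.0015 0.0014 0.0014] lug [0.5134 0.0836]
lug end [[0.4961 0.0869 0.014 ]
 [0.5206 0.1003 0.014 ]]
board front [[ 0.5233 -0.1201  0.02  ]
 [ 0.6942 -0.0311  0.02  ]]
basket [[0.57   0.1871 0.05  ]
 [0.4031 0.1653 0.05  ]]
basket [[0.5615 0.1841 0.08  ]
 [0.4094 0.1643 0.08  ]]
```

```bash

python3 -m handwheel '[[91,0.06,0.04,-0.8,0,0,0],[91,0.06,0.04,-1.6,0,0,0],[91,0.06,0.04,-2.4,0,0,0],[91,0.06,0.04,-3.2,0,0,0],[91,0.06,0.04,-4.0,0,0,0]]' 6
python3 -m handwheel '[[91,0,0,-0.6,0,0,0],[91,0,0,-1.0,0,0,0],[91,0,0,-1.25,0,0,0],[91,0,0,-1.25,0,0,0],[91,0,0,-1.25,0,0,0]]'
python3 -m handwheel '[[0,0,0,0,0,0,0],[0,0,0,0,0,0,0],[0,0,0,0,0,0,0],[0,0,0,0,0,0,0],[0,0,0,0,0,0,0]]' 6
python3 -m handwheel '[[0,0,0,0,0,0,0],[0,0,0,0,0,0,0],[0,0,0,0,0,0,0],[0,0,0,0,0,0,0],[0,0,0,0,0,0,0]]' 6
python3 -c "
from h import *
print(grasp()[0])"
```

```text
time_s: 2.65
tcp_pos: [0.5115, 0.0826, 0.2436]
orientation: [1.661, 2.666, 0.001]
contact_force: [0.7, -0.3, 0.5]
opening: 0.998
finger_force: 0.0
time_s: 3.07
tcp_pos: [0.5117, 0.0831, 0.195]
orientation: [-1.661, -2.666, 0.0]
contact_force: [-0.4, 1.6, 0.8]
opening: 0.997
finger_force: 0.5
time_s: 3.48
tcp_pos: [0.5118, 0.0835, 0.1952]
orientation: [1.659, 2.667, 0.001]
contact_force: [-0.1, 0.5, -0.3]
opening: 0.661
finger_force: 0.0
time_s: 3.9
tcp_pos: [0.5116, 0.0834, 0.1947]
orientation: [-1.66, -2.667, 0.0]
contact_force: [-0.4, 0.8, 1.6]
opening: 0.328
finger_force: 6.0
[0.51151118 0.08343873 0.02268602]
```

```bash

python3 -m handwheel '[[0,0.14,-0.26,0,0,0,0.17],[0,0.28,-0.51,0,0,0,0.35],[0,0.41,-0.77,0,0,0,0.52],[0,0.55,-1.02,0,0,0,0.7],[0,0.69,-1.28,0,0,0,0.87]]' 10
python3 -m handwheel '[[0,0,0,0,0,0,0],[0,0,0,0,0,0,0],[0,0,0,0,0,0,0],[0,0,0,0,0,0,0],[0,0,0,0,0,0,0]]' 10
python3 - <<'E'
from h import *
print(grasp()[0])
cv2.imwrite("pics/w2.png",ctrl.grab_frame("wrist"))
t=ctrl.grab_frame("top");cv2.imwrite("pics/t2.png",cv2.resize(t[140:260,210:370],None,fx=5,fy=5,interpolation=cv2.INTER_CUBIC))
E
```

```text
time_s: 4.32
tcp_pos: [0.5393, 0.0319, 0.1947]
orientation: [-1.535, -2.74, 0.0]
contact_force: [-2.3, 1.4, 1.8]
opening: 0.324
finger_force: 10.0
time_s: 4.73
tcp_pos: [0.539, 0.0326, 0.1947]
orientation: [-1.536, -2.74, 0.0]
contact_force: [-0.6, -1.1, -1.4]
opening: 0.329
finger_force: 10.0
[0.53893792 0.03263853 0.02268841]
```

View pics/t2.png

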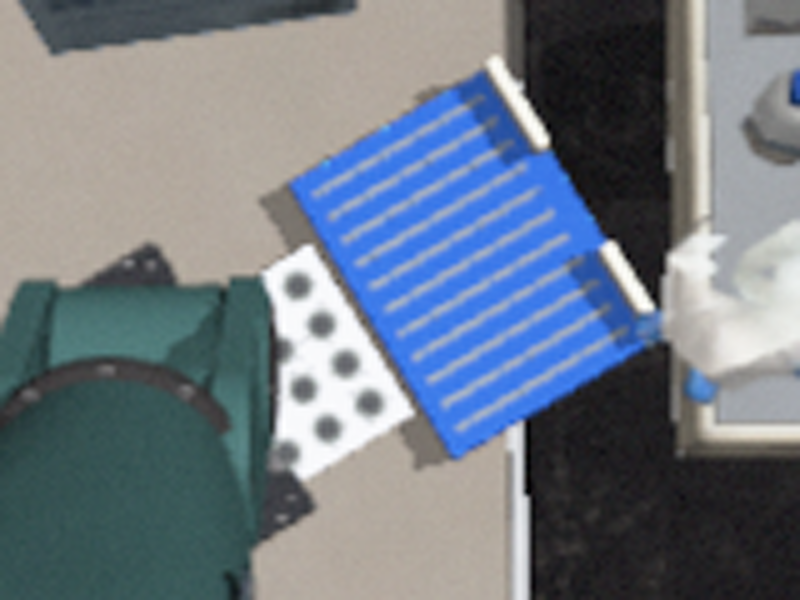

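The plate's front edge (312,243)–(413,410) is now parallel to the board edge, centred, with a gap of about 8 mm. I'll creep in until it touches.

```bash

python3 -m handwheel '[[0,0.02,-0.03,0,0,0,0],[0,0.04,-0.06,0,0,0,0],[0,0.06,-0.1,0,0,0,0],[0,0.07,-0.12,0,0,0,0],[0,0.07,-0.12,0,0,0,0]]' 10
python3 -m handwheel '[[0,0.01,-0.02,0,0,0,0],[0,0.02,-0.03,0,0,0,0],[0,0.025,-0.04,0,0,0,0],[0,0.025,-0.04,0,0,0,0],[0,0.025,-0.04,0,0,0,0]]' 10
python3 -m handwheel '[[0,0.01,-0.02,0,0,0,0],[0,0.02,-0.03,0,0,0,0],[0,0.025,-0.04,0,0,0,0],[0,0.025,-0.04,0,0,0,0],[0,0.025,-0.04,0,0,0,0]]' 10
python3 -m handwheel '[[0,0.01,-0.02,0,0,0,0],[0,0.02,-0.03,0,0,0,0],[0,0.025,-0.04,0,0,0,0],[0,0.025,-0.04,0,0,0,0],[0,0.025,-0.04,0,0,0,0]]' 10
python3 -c "
from h import *
print(grasp()[0])"
```

```text
time_s: 5.25
tcp_pos: [0.5421, 0.0272, 0.1947]
orientation: [1.537, 2.74, -0.0]
contact_force: [-0.3, -0.4, -0.4]
opening: 0.331
finger_force: 10.0
time_s: 5.67
tcp_pos: [0.5427, 0.0265, 0.1946]
orientation: [-1.537, -2.738, -0.0]
contact_force: [-3.9, 13.5, 2.7]
opening: 0.331
finger_force: 11.3
time_s: 6.08
tcp_pos: [0.5432, 0.0258, 0.1946]
orientation: [-1.536, -2.736, -0.001]
contact_force: [-9.2, 31.9, 9.6]
opening: 0.327
finger_force: 21.6
time_s: 6.5
tcp_pos: [0.5436, 0.0253, 0.1946]
orientation: [-1.536, -2.734, -0.002]
contact_force: [-13.5, 51.2, 15.7]
opening: 0.328
finger_force: 31.3
[0.54284952 0.02594751 0.02258347]
```

```bash
python3 - <<'E'
import numpy as np
u=np.array([.515,-.857])
P=np.array([[50,16],[50,8],[42,0]]);g=np.array([-68,9])
def st(th):
    c,s=np.cos(th),np.sin(th);M=np.array([[c,s],[-s,c]])
    if th<=np.pi/2+1e-9:
        Q=P@M.T;return M@g-[Q[:,0].max(),Q[:,1].min()]
    return M@(g-np.array([30,16]))+[0,20]
g0=st(0)
for d in range(0,181,9):
    q=st(np.radians(d))-g0;print(d,np.round(q,1),"units",np.round(np.r_[q[0]*u,q[1]]/40,2))
E
python3 -m handwheel '[[0,-0.03,0.05,0,0,0,0],[0,-0.07,0.11,0,0,0,0],[0,-0.07,0.11,0,0,0,0],[0,-0.07,0.11,0,0,0,0],[0,-0.07,0.11,0,0,0,0]]' 6
python3 -c "
from h import *
print(grasp()[0])"
```

```text
0 [0. 0.] units [ 0. -0.  0.]
9 [ 0.4 17.1] units [ 0.   -0.01  0.43]
18 [ 3.6 33.6] units [ 0.05 -0.08  0.84]
27 [ 9.7 49. ] units [ 0.12 -0.21  1.22]
36 [18.4 62.9] units [ 0.24 -0.39  1.57]
45 [29.6 75.1] units [ 0.38 -0.63  1.88]
54 [43.  87.1] units [ 0.55 -0.92  2.18]
63 [58.2 96.6] units [ 0.75 -1.25  2.41]
72 [ 74.9 103.5] units [ 0.96 -1.6   2.59]
81 [ 92.6 107.7] units [ 1.19 -1.98  2.69]
90 [111. 109.] units [ 1.43 -2.38  2.72]
99 [126.4 108.9] units [ 1.63 -2.71  2.72]
108 [141.6 106.4] units [ 1.82 -3.03  2.66]
117 [156.3 101.5] units [ 2.01 -3.35  2.54]
126 [169.9  94.4] units [ 2.19 -3.64  2.36]
135 [182.3  85.2] units [ 2.35 -3.91  2.13]
144 [193.2  74.3] units [ 2.49 -4.14  1.86]
153 [202.1  61.7] units [ 2.6  -4.33  1.54]
162 [209.   47.9] units [ 2.69 -4.48  1.2 ]
171 [213.7  33.2] units [ 2.75 -4.58  0.83]
180 [216.  18.] units [ 2.78 -4.63  0.45]
time_s: 6.92
tcp_pos: [0.5423, 0.0268, 0.1947]
orientation: [1.537, 2.74, 0.0]
contact_force: [-0.2, 2.5, -1.7]
opening: 0.326
finger_force: 9.2
[0.54232382 0.02680878 0.02269532]
```

```bash

python3 -m handwheel '[[0,0,0,0.12,0,0,0],[0,0,0,0.25,0,0,0],[0,0,-0.01,0.43,0,0,0],[0,0.02,-0.04,0.63,0,0,0],[0,0.05,-0.08,0.84,0,0,0]]' 6
python3 -m handwheel '[[0,0.03,-0.06,0.19,0,0,0],[0,0.07,-0.13,0.38,0,0,0],[0,0.13,-0.22,0.56,0,0,0],[0,0.19,-0.31,0.73,0,0,0],[0,0.19,-0.31,0.73,0,0,0]]' 6
python3 - <<'E'
from h import *
print(grasp()[0])
t=ctrl.grab_frame("top");a=cv2.resize(t[170:250,220:320],None,fx=4,fy=4,interpolation=cv2.INTER_CUBIC)
t=ctrl.grab_frame("wrist");b=cv2.resize(t,(427,320))
cv2.imwrite("pics/m3.png",cv2.hconcat([a[:, :370],b]))
E
```

```text
time_s: 7.33
tcp_pos: [0.5442, 0.0238, 0.2293]
orientation: [-1.537, -2.74, -0.0]
contact_force: [-0.7, 1.6, -1.3]
opening: 0.332
finger_force: 7.4
time_s: 7.75
tcp_pos: [0.5528, 0.0108, 0.2594]
orientation: [1.535, 2.738, 0.002]
contact_force: [-0.2, 0.6, -0.7]
opening: 0.328
finger_force: 6.0
[0.55332891 0.01073012 0.08735959]
```

View pics/m3.png

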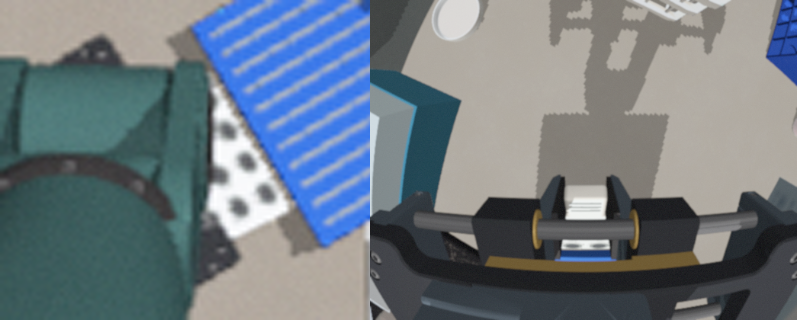

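The plate is tilted about 36°, held by the lug, with its front edge at the foot of the face. Continuing the arc.

```bash

python3 -m handwheel '[[0,0.07,-0.12,0.16,0,0,0],[0,0.14,-0.24,0.31,0,0,0],[0,0.22,-0.38,0.46,0,0,0],[0,0.31,-0.53,0.61,0,0,0],[0,0.41,-0.69,0.73,0,0,0]]' 6
python3 -m handwheel '[[0,0.1,-0.17,0.11,0,0,0],[0,0.2,-0.34,0.2,0,0,0],[0,0.31,-0.52,0.29,0,0,0],[0,0.42,-0.71,0.35,0,0,0],[0,0.54,-0.9,0.39,0,0,0]]' 6
python3 -m handwheel '[[0,0,0,0,0,0,0],[0,0,0,0,0,0,0],[0,0,0,0,0,0,0],[0,0,0,0,0,0,0],[0,0,0,0,0,0,0]]' 6
python3 - <<'E'
from h import *
print(grasp()[0])
t=ctrl.grab_frame("scene");a=cv2.resize(t[160:300,200:375],None,fx=2.3,fy=2.3,interpolation=cv2.INTER_CUBIC)
t=ctrl.grab_frame("wrist");b=cv2.resize(t,(429,322))
cv2.imwrite("pics/m4.png",cv2.hconcat([a[:, :370],b]))
E
```

```text
time_s: 8.27
tcp_pos: [0.5686, -0.0169, 0.2875]
orientation: [1.537, 2.74, 0.0]
contact_force: [-0.0, -0.0, -1.6]
opening: 0.331
finger_force: 6.0
time_s: 8.68
tcp_pos: [0.5903, -0.053, 0.3027]
orientation: [1.537, 2.74, 0.0]
contact_force: [-1.2, 0.3, 1.1]
opening: 0.326
finger_force: 6.0
time_s: 9.1
tcp_pos: [0.5898, -0.0519, 0.3024]
orientation: [1.536, 2.74, 0.0]
contact_force: [-0.1, 1.4, 3.9]
opening: 0.325
finger_force: 6.0
[ 0.58983012 -0.05186389  0.13036135]
```

View pics/m4.png

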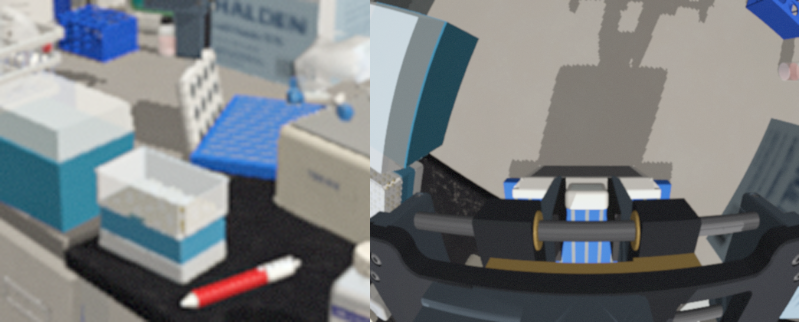

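The scene view shows the plate standing almost upright against the board front. The wrist view shows the lug still between the fingers. I'll carry it past upright.

```bash

python3 -m handwheel '[[0,0.12,-0.2,0.02,0,0,0],[0,0.24,-0.4,0.03,0,0,0],[0,0.34,-0.57,0.03,0,0,0],[0,0.44,-0.73,0.03,0,0,0],[0,0.53,-0.89,0,0,0,0]]' 6
python3 -m handwheel '[[0,0.1,-0.16,-0.04,0,0,0],[0,0.19,-0.32,-0.1,0,0,0],[0,0.28,-0.48,-0.16,0,0,0],[0,0.37,-0.63,-0.25,0,0,0],[0,0.46,-0.77,-0.34,0,0,0]]' 6
python3 -m handwheel '[[0,0.08,-0.13,-0.11,0,0,0],[0,0.16,-0.27,-0.23,0,0,0],[0,0.23,-0.38,-0.37,0,0,0],[0,0.3,-0.5,-0.5,0,0,0],[0,0.35,-0.6,-0.66,0,0,0]]' 6
python3 -m handwheel '[[0,0,0,0,0,0,0],[0,0,0,0,0,0,0],[0,0,0,0,0,0,0],[0,0,0,0,0,0,0],[0,0,0,0,0,0,0]]' 6
python3 - <<'E'
from h import *
print(grasp()[0])
t=ctrl.grab_frame("scene");a=cv2.resize(t[140:280,220:380],None,fx=2.3,fy=2.3,interpolation=cv2.INTER_CUBIC)
t=ctrl.grab_frame("wrist");b=cv2.resize(t,(429,322))
cv2.imwrite("pics/m5.png",cv2.hconcat([a[:, :368],b]))
E
```

```text
time_s: 9.62
tcp_pos: [0.6115, -0.0885, 0.3023]
orientation: [1.537, 2.74, -0.0]
contact_force: [1.8, 1.9, 3.1]
opening: 0.327
finger_force: 6.0
time_s: 10.03
tcp_pos: [0.6295, -0.1192, 0.288]
orientation: [-1.536, -2.739, 0.0]
contact_force: [-0.2, 0.7, -2.8]
opening: 0.33
finger_force: 6.0
time_s: 10.45
tcp_pos: [0.6438, -0.1431, 0.2618]
orientation: [1.536, 2.74, -0.0]
contact_force: [0.1, 0.3, 0.9]
opening: 0.329
finger_force: 6.0
time_s: 10.87
tcp_pos: [0.6434, -0.1424, 0.2625]
orientation: [1.536, 2.74, 0.0]
contact_force: [-0.5, -0.2, -1.8]
opening: 0.331
finger_force: 6.0
[ 0.64340802 -0.14237429  0.09054923]
```

View pics/m5.png

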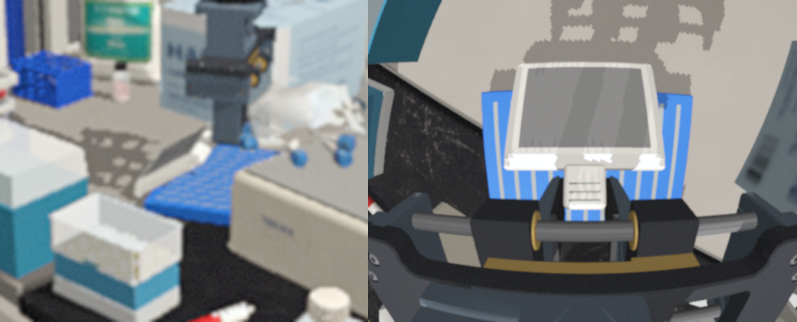

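Past upright: the grey patch on the underside now faces up, and the plate leans over the board. Lower it the rest of the way, release and lift clear.

```bash

python3 -m handwheel '[[0,0.05,-0.09,-0.16,0,0,0],[0,0.1,-0.17,-0.33,0,0,0],[0,0.14,-0.24,-0.5,0,0,0],[0,0.17,-0.29,-0.68,0,0,0],[0,0.2,-0.34,-0.87,0,0,0]]' 6
python3 -m handwheel '[[0,0.02,-0.03,-0.12,0,0,0],[0,0.02,-0.04,-0.24,0,0,0],[0,0.02,-0.04,-0.24,0,0,0],[0,0.02,-0.04,-0.24,0,0,0],[0,0.02,-0.04,-0.24,0,0,0]]' 6
python3 -m handwheel '[[60,0,0,0,0,0,0],[60,0,0,0,0,0,0],[60,0,0,0,0,0,0],[60,0,0,0,0,0,0],[60,0,0,0,0,0,0]]' 6
python3 -m handwheel '[[60,0,0,0,0,0,0],[60,0,0,0.4,0,0,0],[60,0,0,0.9,0,0,0],[60,0,0,1.4,0,0,0],[60,0,0,1.8,0,0,0]]' 6
python3 -m handwheel '[[60,-0.2,0.4,0.4,0,0,0],[60,-0.5,0.8,0.8,0,0,0],[60,-0.9,1.5,0.8,0,0,0],[60,-1.3,2.2,0.8,0,0,0],[60,-1.7,2.9,0.8,0,0,0]]' 6
python3 -m handwheel '[[0,-0.5,0.8,0,0,0,0],[0,-1,1.7,0,0,0,0],[0,-1.5,2.5,0,0,0,0],[0,-2,3.3,0,0,0,0],[0,-2.2,3.7,0,0,0,0]]' 6
python3 - <<'E'
from h import *
print(grasp()[0])
t=ctrl.grab_frame("top");a=cv2.resize(t[140:260,230:350],None,fx=4,fy=4,interpolation=cv2.INTER_CUBIC)
cv2.imwrite("pics/t6full.png",t)
t=ctrl.grab_frame("wrist");b=cv2.resize(t,(320,240));cv2.imwrite("pics/w6.png",t)
b=cv2.copyMakeBorder(b,0,240,0,0,0)
cv2.imwrite("pics/m6.png",cv2.hconcat([a,b]))
E
```

```text
time_s: 11.38
tcp_pos: [0.6517, -0.1566, 0.2266]
orientation: [1.537, 2.74, 0.0]
contact_force: [1.3, 0.4, -0.0]
opening: 0.325
finger_force: 6.0
time_s: 11.8
tcp_pos: [0.6521, -0.1576, 0.2179]
orientation: [-1.536, -2.74, 0.0]
contact_force: [0.3, 0.5, -1.0]
opening: 0.331
finger_force: 6.0
time_s: 12.22
tcp_pos: [0.6523, -0.1578, 0.2181]
orientation: [1.536, 2.74, 0.0]
contact_force: [0.3, -0.3, 0.1]
opening: 0.645
finger_force: 0.0
time_s: 12.63
tcp_pos: [0.6525, -0.1579, 0.2925]
orientation: [1.536, 2.739, 0.0]
contact_force: [-0.0, -0.6, 0.6]
opening: 0.658
finger_force: 0.0
time_s: 13.05
tcp_pos: [0.5834, -0.0409, 0.3232]
orientation: [1.537, 2.739, 0.001]
contact_force: [0.0, 0.5, -1.0]
opening: 0.659
finger_force: 0.0
time_s: 13.47
tcp_pos: [0.4939, 0.1085, 0.3226]
orientation: [-1.535, -2.741, 0.0]
contact_force: [0.9, -0.1, 0.4]
opening: 0.323
finger_force: 0.0
[0.4937962  0.10851809 0.15062621]
```

View pics/m6.png

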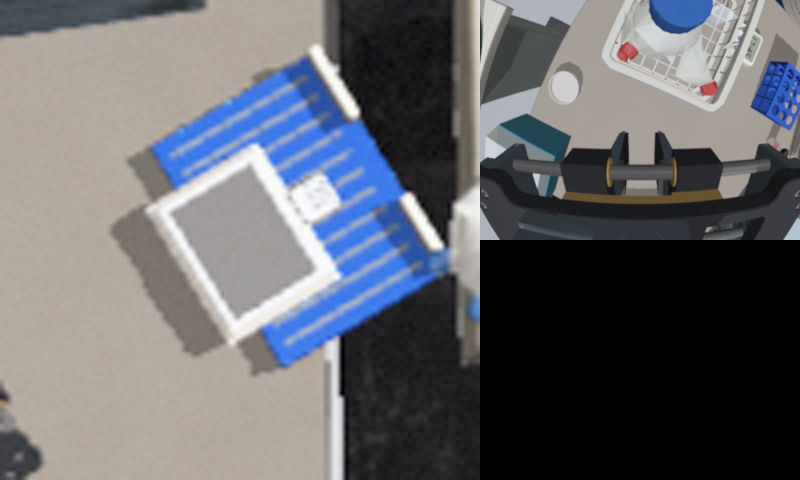

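The plate lies wells down on the board with its lug at (315,195), pointing at the gap between the stops. Its corners are (260,145), (340,275), (232,345) and (148,210). Next is the push geometry.

```bash
python3 - <<'E'
from h import *
np.set_printoptions(precision=4,suppress=True)
off=(230,140)
w=px2w(crop([(260,145),(340,275),(232,345),(148,210)],off,4),.026)
B=np.array([[.05,.062],[.05,-.062],[-.05,-.062],[-.05,.062]])
t,a,e=fit(B,w);print("plate",t,a,e)
f=px2w(crop([(153,148),(285,366)],off,4),.02)
s=px2w(crop([(313,47),(357,118),(404,195),(440,250)],off,4),.04)
F=f.mean(0)[:2];d=(f[0]-f[1])[:2];yb=np.arctan2(-d[0],d[1]);yb=np.arctan2(d[1],d[0])-np.pi/2
print("front mid",F,"yaw",yb,"len",np.linalg.norm(d))
u=np.array([np.cos(yb),np.sin(yb)]);v=np.array([-u[1],u[0]])
print("plate c rel front",(t-F)@u,(t-F)@v,a-yb)
print("stops",[(round((x[:2]-F)@u,4),round((x[:2]-F)@v,4)) for x in s])
g,m,_=grasp();print("grasp rel front",(g[:2]-F)@u,(g[:2]-F)@v,g,"tool yaw y",np.arctan2(m[1,1],m[0,1])-np.pi/2)
print(u,v)
E
```

```text
plate [ 0.6117 -0.0966] -1.0223569893008562 [0.0028 0.0034 0.001  0.0011]
front mid [ 0.6029 -0.0762] yaw -1.032903455293155 len 0.1974069846384117
plate c rel front 0.021980810677452473 -0.0028879030829628343 0.010546465992298915
stops [(np.float64(0.1441), np.float64(0.0991)), (np.float64(0.1439), np.float64(0.0341)), (np.float64(0.1431), np.float64(-0.0351)), (np.float64(0.1441), np.float64(-0.085))]
grasp rel front -0.21374682377423773 0.001793722081415049 [0.495  0.1083 0.1508] tool yaw y -1.0192149824569285
[ 0.5123 -0.8588] [0.8588 0.5123]
```

```bash

python3 -m handwheel '[[70,0.4,-0.8,0,0,0,-0.1],[70,0.8,-1.6,0,0,0,-0.1],[70,1.3,-2.4,0,0,0,-0.1],[70,1.84,-3.27,0,0,0,-0.1],[70,1.84,-3.27,0,0,0,-0.1]]' 20
python3 -m handwheel '[[70,0,0,-0.8,0,0,0],[70,0,0,-1.6,0,0,0],[70,0,0,-2.3,0,0,0],[70,0,0,-2.73,0,0,0],[70,0,0,-2.73,0,0,0]]' 20
python3 -m handwheel '[[70,0.1,-0.17,0,0,0,0],[70,0.2,-0.33,0,0,0,0],[70,0.3,-0.5,0,0,0,0],[70,0.4,-0.67,0,0,0,0],[70,0.5,-0.84,0,0,0,0]]' 20
python3 -m handwheel '[[70,0.1,-0.17,0,0,0,0],[70,0.2,-0.33,0,0,0,0],[70,0.3,-0.5,0,0,0,0],[70,0.4,-0.67,0,0,0,0],[70,0.46,-0.77,0,0,0,0]]' 20
python3 - <<'E'
from h import *
print(grasp()[0],grasp()[2]["contact_force"])
t=ctrl.grab_frame("top");a=cv2.resize(t[140:240,240:350],None,fx=4,fy=4,interpolation=cv2.INTER_CUBIC)
b=cv2.resize(ctrl.grab_frame("wrist")[150:],(352,170));b=cv2.copyMakeBorder(b,0,230,0,0,0)
cv2.imwrite("pics/m7.png",cv2.hconcat([a,b]))
E
```

```text
time_s: 13.98
tcp_pos: [0.5731, -0.0296, 0.3234]
orientation: [1.553, 2.727, 0.002]
contact_force: [-0.6, 0.5, 1.4]
opening: 0.572
finger_force: 0.0
time_s: 14.4
tcp_pos: [0.5689, -0.0252, 0.21]
orientation: [-1.55, -2.728, 0.003]
contact_force: [-0.0, 0.3, -0.8]
opening: 0.769
finger_force: 0.0
time_s: 14.82
tcp_pos: [0.5906, -0.0591, 0.2139]
orientation: [1.551, 2.731, 0.001]
contact_force: [-1.7, 3.0, 1.7]
opening: 0.766
finger_force: 1.6
time_s: 15.23
tcp_pos: [0.6088, -0.0899, 0.2128]
orientation: [1.551, 2.732, 0.0]
contact_force: [-1.3, 2.0, 2.5]
opening: 0.769
finger_force: 1.6
[ 0.60882718 -0.08989294  0.04075149] [-1.3079859   1.96304665  2.53436041]
```

View pics/m7.png

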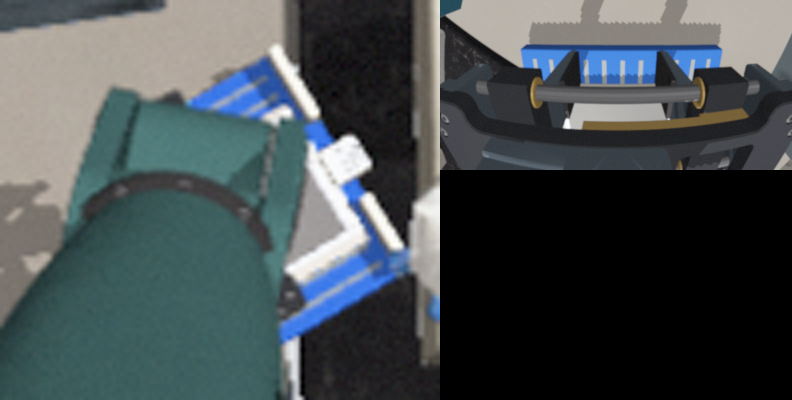

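The lug is entering the gap at (345,158), and the plate's leading edge is about 10 mm from the stops. I'll creep in until it touches.

```bash

python3 -m handwheel '[[70,0.02,-0.03,0,0,0,0],[70,0.04,-0.06,0,0,0,0],[70,0.05,-0.09,0,0,0,0],[70,0.06,-0.1,0,0,0,0],[70,0.06,-0.1,0,0,0,0]]'
python3 -m handwheel '[[70,0.01,-0.02,0,0,0,0],[70,0.02,-0.03,0,0,0,0],[70,0.03,-0.05,0,0,0,0],[70,0.03,-0.05,0,0,0,0],[70,0.03,-0.05,0,0,0,0]]'
python3 -m handwheel '[[70,0.01,-0.02,0,0,0,0],[70,0.02,-0.03,0,0,0,0],[70,0.03,-0.05,0,0,0,0],[70,0.03,-0.05,0,0,0,0],[70,0.03,-0.05,0,0,0,0]]'
```

```text
time_s: 15.75
tcp_pos: [0.6106, -0.0929, 0.2127]
orientation: [-1.551, -2.732, 0.0]
contact_force: [-0.3, 0.8, -0.9]
opening: 0.765
finger_force: 0.2
time_s: 16.17
tcp_pos: [0.6119, -0.095, 0.2128]
orientation: [1.551, 2.732, 0.0]
contact_force: [0.0, -0.2, 0.4]
opening: 0.768
finger_force: 0.1
time_s: 16.58
tcp_pos: [0.6126, -0.0959, 0.2127]
orientation: [-1.55, -2.729, -0.001]
contact_force: [-5.4, 14.9, 7.4]
opening: 0.77
finger_force: 8.0
```

```bash

python3 -m handwheel '[[70,0.01,-0.02,0,0,0,0],[70,0.02,-0.03,0,0,0,0],[70,0.02,-0.03,0,0,0,0],[70,0.02,-0.03,0,0,0,0],[70,0.02,-0.03,0,0,0,0]]'
python3 -m handwheel '[[70,-0.05,0.08,0,0,0,0],[70,-0.1,0.17,0,0,0,0],[70,-0.2,0.34,0,0,0,0],[70,-0.4,0.67,0,0,0,0],[70,-0.6,1,0,0,0,0]]'
python3 -m handwheel '[[70,-0.3,0.5,0.6,0,0,0],[70,-0.6,1,1.2,0,0,0],[70,-0.9,1.5,2,0,0,0],[70,-1.3,2.2,2.7,0,0,0],[70,-1.7,2.9,2.7,0,0,0]]'
python3 -m handwheel '[[70,-0.5,0.8,0,0,0,0],[70,-0.9,1.5,0,0,0,0],[70,-1,1.7,0,0,0,0],[70,-1,1.7,0,0,0,0],[70,-1,1.7,0,0,0,0]]'
python3 - <<'E'
from h import *
print(grasp()[0],grasp()[2]["contact_force"])
t=ctrl.grab_frame("top");cv2.imwrite("pics/t8.png",t)
a=cv2.resize(t[145:220,260:340],None,fx=6,fy=6,interpolation=cv2.INTER_CUBIC)
b=cv2.resize(t[150:305,110:320],(320,236));b=cv2.copyMakeBorder(b,0,214,0,0,0)
cv2.imwrite("pics/m8.png",cv2.hconcat([a,b]))
E
```

```text
time_s: 17.0
tcp_pos: [0.6129, -0.0963, 0.2126]
orientation: [-1.549, -2.728, -0.001]
contact_force: [-9.6, 25.7, 13.3]
opening: 0.768
finger_force: 13.3
time_s: 17.42
tcp_pos: [0.5891, -0.0573, 0.2127]
orientation: [1.552, 2.732, -0.0]
contact_force: [0.4, -1.0, 0.2]
opening: 0.765
finger_force: 0.0
time_s: 17.83
tcp_pos: [0.5216, 0.0594, 0.3252]
orientation: [1.549, 2.727, 0.005]
contact_force: [1.9, 0.4, 1.0]
opening: 0.769
finger_force: 0.0
time_s: 18.25
tcp_pos: [0.4814, 0.1263, 0.3207]
orientation: [1.548, 2.733, 0.0]
contact_force: [0.4, -0.4, -0.1]
opening: 0.769
finger_force: 0.0
[0.48139792 0.12629476 0.14874723] [ 0.35544004 -0.37166616 -0.0973773 ]
```

View pics/m8.png

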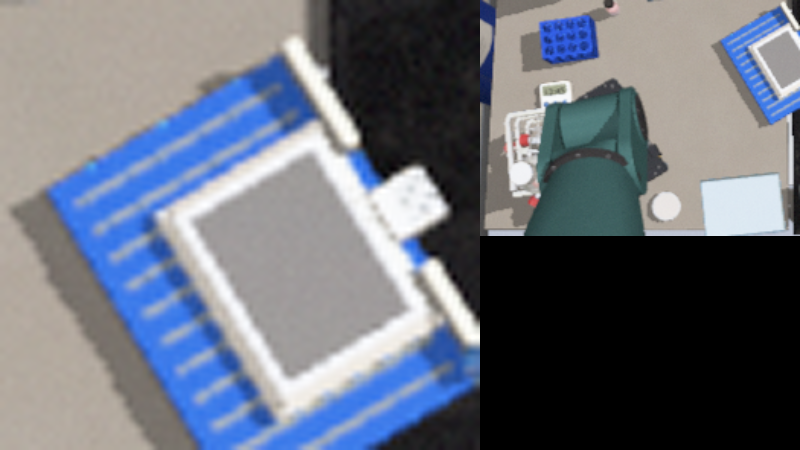

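The plate is wells down with its rear edge (160,212)–(285,418) parallel to the board front, its lug in the gap and its leading rim at the stops. A final numeric check follows.

```bash
python3 - <<'E'
from h import *
off=(260,145)
r=px2w(crop([(160,212),(285,418)],off,6),.026)[:,:2];f=px2w(crop([(320,122),(440,325)],off,6),.028)[:,:2]
F=np.array([.6029,-.0762])
for yb in(-1.03,):
    u=np.array([np.cos(yb),np.sin(yb)]);v=np.array([-u[1],u[0]])
    print("rear",(r-F)@u,(r-F)@v,"lead",(f-F)@u,(f-F)@v)
a=cv2.imread("pics/top0.png");b=cv2.imread("pics/t8.png")
d=cv2.absdiff(a,b).max(2)
for n,(x0,y0,x1,y1) in dict(timer=(148,203,163,216),petri=(222,275,243,296),rack=(147,157,190,193),vial=(189,146,203,162),tip=(255,264,313,306)).items():
    print(n,(d[y0:y1,x0:x1]>60).sum())
E
```

```text
rear [0.04303172 0.04225891] [ 0.05916753 -0.06485985] lead [0.13752955 0.13424177] [ 0.05659066 -0.06506823]
timer 0
petri 0
rack 0
vial 0
tip 0
```

```bash
python3 -c "
from workcell import ctrl
print(ctrl.close_job())"
```

```text
the job is handed in; nothing more can be done
None
```

I tipped the plate over the board's front edge and pushed it, wells down, firmly against the back stops with its lug in the gap. The gripper is clear, the timer, petri dish, rack, vial and tip box look unmoved from above (media bottle not checked), and I handed the job in at about 18 s of the 64 s allowed.

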